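# Hang the slide bin back on the bench rack

## Task

Hang the blue bin back on the bench rack, on a free stretch of the rail beside the grey bin: tip its front up, pass the slanted strip on its back over the rail's leaning lip, and let the front down until the strip drops home and the bin hangs level by itself. The rail is re-set to a different height from day to day and is only clamped, so feel for it and never lean hard on the rack; do not shove the grey bin along or disturb the other things on the bench.

Things in the scene. Friction and masses are not known exactly. Their poses are not given: they have to be found in the camera images.
- bin: Blue hopper bin to be hung, 0.2 to 0.4 kg, standing on the bench. Origin: centre of its underside; x runs from its front to its back, y across, z up. Open box 100 (x) by 110 (y) mm with 4 mm walls; back wall 80 mm high, outer face at x = 50; front wall 45 mm high at x = -50. A bright metal hook strip (bridge and slanted tongue) stands off behind the top of its back.
- bin_grip (a point): Grip point in the middle of the bin's front finger tab, at x = -56.8, z = 72.8 mm of the bin. The tab is flat, 40 mm wide (y), 10 mm thick, rising from the front wall to z = 88 and leaning 15 deg outward (its top away from the bin); the bin is open behind it.
- bin_strip (a point): Middle of the lower end of the hook strip's tongue, at x = 65.3, z = 58.3 mm of the bin. The tongue is 4 mm sheet, 100 mm long in y; from the bridge's far end (x 79, z 78) it slants down and forward, 35 deg from vertical, to this end. It passes over the rail's lip only while the bin's front is tipped up by more than about 13 deg; 25 to 35 deg is comfortable.
- bin_bridge (a point): Middle of the underside of the strip's flat bridge (back wall to x = 81, 4 mm thick), at x = 65, z = 76 mm of the bin. It sits on the lip's top edge. With the front 30 deg up the edge must meet the bridge at bin x = 55 to 62; as the front comes down the bin slides out, off the rack: edge at x = 61 to 66 at 16 deg, 65 to 69 at 8 deg, about 71 when level.
- rack: Grey steel bench rack, 520 mm wide (y), fixed. Origin on the bench straight below the top edge of the rail's lip; x points to its back, away from the robot's side where bins hang, y along the rail, z up. Posts 25 mm thick at y = +-245, 250 mm tall; feet reach x = -55 mm. Between them the bright rail, clear from y = -230 to 230. It stands light loads only: keep all pushes on it below 25 N.
- rack_mid (a point): Point on the rack at x = 0, y = 0, z = 165 mm: the middle of the range in which the lip's top edge is clamped. The true edge runs along y at x = 0, up to 20 mm higher or lower, set differently each time and not measured. The rail is 4 mm sheet: the lip, 26 mm long, leans back by 35 deg up to the edge; from its foot (x = -15, 21 mm below the edge) a bar goes 34 mm straight down.
- rack_rest (a point): Point on the rack at x = -20, y = 0, z = 105 mm: front face of the black rubber rest bar (12 mm tall) when the rail is at mid height; it moves up and down with the rail, 60 mm below the edge. A bin that is home has the edge under its bridge, its tongue behind the lip and its back on the rest bar; its origin is then about 71 mm in front of the edge and 75 mm below it.
- grey_bin (a joint): Where the grey bin, of the same make and 110 mm wide, hangs on the rail: the y of its middle in the rack's frame, in m (-0.165 to 0.165). It slides along the rail when pushed with about 6 N. Free rail is on either side of it; at least 150 mm is free on one side.
- amber_bottle: Brown glass bottle, 48 mm wide, 105 mm tall. Origin: centre of its underside.
- drop_bottle: Small clear dropper bottle, 32 mm wide, 70 mm tall, under the rack. Origin: centre of its underside.
- slide_box: Green slide box 85 x 60 x 30 mm. Origin: centre of its underside.
- petri: Clear dish, 90 mm wide, 16 mm tall. Origin: centre of its underside.
- cover_slips: White box of cover slips, 50 x 50 x 22 mm, under the rack. Origin: centre of its underside.
- beaker: Glass beaker, 60 mm wide, 75 mm tall. Origin: centre of its underside.
There are look-alikes about, which are no part of the job. Leave any pink or purple look-alike of the bin alone.

How it is judged (in metres and radians):
On the way, in this order (a step that is already met when the one before it is completed fails the run):
1. the bin is lifted off the bench (height (world z) of bin above 0.02 m), for 0.1 s.
2. the bin is over the rail with its front tipped up by more than 0.17 rad (10 deg) (angle between bin's own z axis and vertical above 0.17 rad and x of bin_strip in the frame of rack between -0.015 and 0.035 m and y of bin_strip in the frame of rack between -0.19 and 0.19 m and z of bin_strip in the frame of rack above 0.11 m), for 0.1 s.
At the end, for the whole second after the job is handed in: The bin hangs at rest and released on the rack's rail, between the posts, home on the lip (origin 65 to 78 mm in front of the lip's edge line, 65 to 116 mm above the bench), level within 4 deg, square to the rack within 4.6 deg, its weight on the rack (x of bin in the frame of rack between -0.078 and -0.065 m and y of bin in the frame of rack between -0.18 and 0.18 m and z of bin in the frame of rack between 0.065 and 0.116 m and angle between bin's own z axis and vertical below 0.07 rad and angle between the x axis of bin and the x axis of rack, either way round below 0.08 rad and contact force between bin and rack above 1 N and linear speed of bin below 0.01 m/s); the robot touches nothing.
It fails at once if the bin pushes on the rack with more than 25 N (contact force between bin and rack above 25 N).
It fails at once if the fingers push on the rack with more than 25 N (contact force between the fingers and rack above 25 N).
It fails at once if the grey bin is shoved along the rail (faster than 0.03 m/s) (velocity of joint grey_bin above 0.03 m/s or velocity of joint grey_bin below -0.03 m/s).
It fails at once if another thing on the bench is moved by more than 30 mm or tipped (distance of any of amber_bottle, drop_bottle, slide_box, petri, cover_slips, beaker from where it was at the start of the episode above 0.03 m or angle between any of amber_bottle, drop_bottle, beaker's own z axis and vertical above 0.5 rad).
It also fails if it takes over 67 s, if anything falls off the work surface, if the arm or the gripper's body presses on something with over 40 N, if the wrist force passes 120 N, or if a joint passes its speed limit or range.

## Robot

A 6-joint arm with a two-finger parallel gripper is mounted at the origin on the work surface. World frame = base frame: x ahead of the robot, y to its left, z up, the work surface at z = 0. Lengths are in m, angles in degrees, forces in N, time in s.
With the tool pointing down it reaches from about 0.35 to 0.875 m from the base axis. Payload 4.2 kg.
Tool frame: the origin (TCP) lies at the very end of the fingers, on their centre line; the grasp point (between the pads) lies 19 mm behind it (r.grip_point_offset is the distance from the TCP to the grasp point, in m); z points along the fingers, y is the line along which they close (so a half turn about z gives the same grasp; the last joint's range is limited). The gripper opens to 87 mm and grips with 3 to 60 N. Pads are 19 mm wide; open, the fingers measure 117 mm over their backs; the gripper's body (75 mm by 190 mm) begins 51 mm behind the grasp point.
Start: joints at [85.52, 22.042, 0.453, 0, -68.411, -14.817], TCP at [0.207, 0.59, 0.223] pointing down, gripper open.
Joint ranges: [-179.83, 179.83], [-69.29, 118.12], [-61.27, 80.66], [-181.25, 117.63], [-171.15, -9.14], [-177.46, 177.46]. Speed limits (degrees/s): [159.86, 159.86, 180, 180, 180, 180].

## Interface

Orientations are given as a 3x3 rotation matrix whose columns are the frame's x, y, z axes.
In Python, from station import r, cams gives the robot as it stands. The module is installed in compiled form; this text tells all that it offers.
- The arm moves only by the shell command python3 -m handwheel 'ROWS'. ROWS is JSON, a list that holds one entry, the list of rows, each a list of 7 numbers: the turn, a rotation vector about the tool's x, y, z in units of 6 degrees (1.0 is 6 degrees), then the shift along the tool's x, y, z in m, then the finger opening in m, from 0 to 0.087. In form: [[[ax, ay, az, x, y, z, jaw], ...]]. A call has 1 to 12 rows; each row shifts and turns the commanded pose from where the row before left it, along the tool's axes as they then stand; what a row does not reach is not made up. A row lasts 1/10 s, in which the tool goes at most 50 mm and 8.59 degrees, less where a joint would pass 70% of its speed; a pose out of reach is approached as far as the arm can. A call with a gripper value outside its range is refused whole. The fingers move at their own pace and stop on an object; the grip force is fixed at half the most. Time passes only in rows, so rows that do not move let the fingers close. It gives the time, the measured TCP pose, the force, the opening and the grip force at its end, in the units of the state.
- r.sense(): the state, without advancing time (a new reading comes with each control period).
- cams.capture(name): name is "scene" or "top"; returns the picture (384x512x3 uint8, red, green, blue); there is no depth.
- cams.get_calibration(name): a dict with "camera_matrix" (3x3 intrinsics, pixels), "k1" (the pictures are not rectified: a ray, as slopes to the right and down, at radius r is drawn at 1 + k1 r^2 times it, then the intrinsics apply), "rvec" (rotation vector, rad) and "tvec" (3), from world to camera coordinates, as OpenCV has them. Camera axes: x right, y down, z forward; pixel columns grow to the right and rows downward; lengths in m; the calibration is good to about 2 mm. A picture is of the moment at which its call begins. get_calibration takes no time and is no camera call.
- r.finish_job(): hands the job in; it is judged then, once.
The state is a dict: "time_s": time; "joints": joint angles; "joint_velocities": joint speeds; "effort": joint torques, N m; "tcp_pos": TCP position; "ee_rot": TCP orientation; "wrist_force": force on the tool from outside, world axes, zero at the start; "moment": the same for the moment, N m; "gripper_width": opening from 0.0 (shut) to 1.0 (fully open); "gripper_force": force on a finger pad.
Only numpy, scipy, OpenCV 4.12 (cv2) and the standard library are available. Lean on these libraries where they do the work, as an engineer would, in place of code of your own. Each camera call takes 0.05 s, during which the arm holds its last target. There are 200 camera calls.

## Working session

There is one attempt and no reset: what is moved stays moved. The work goes in short steps, Python scripts to look and compute and a shell command to move; the robot and the scene stay as the last step left them, time stands still between calls to the robot, and variables do not carry over. Pictures are saved under pics/ and viewed, at most 10 in all, crops included, and the job is handed in when it is done.

```bash
mkdir -p pics; python3 - <<'E'
from station import r,cams
import cv2,numpy as np
for n in("scene","top"):
    im=cams.capture(n); np.save(f"pics/{n}0.npy",im)
    cv2.imwrite(f"pics/{n}0.png",cv2.resize(im[:,:,::-1],(800,600),interpolation=cv2.INTER_CUBIC))
    print(cams.get_calibration(n))
print(r.sense(), r.grip_point_offset)
E
```

```text
{'camera_matrix': array([[455.62760855,   0.        , 258.99661939],
       [  0.        , 455.62760855, 190.30719427],
       [  0.        ,   0.        ,   1.        ]]), 'k1': -0.05690397219996421, 'rvec': array([ 1.01946394,  2.60037233, -0.80935722]), 'tvec': array([ 0.53211941, -0.10620684,  1.69356967])}
{'camera_matrix': array([[434.75110232,   0.        , 255.75919982],
       [  0.        , 434.75110232, 184.42656269],
       [  0.        ,   0.        ,   1.        ]]), 'k1': -0.07635582692827463, 'rvec': array([ 2.14739196, -2.20909616,  0.09377056]), 'tvec': array([-0.19300091,  0.55272617,  1.4043484 ])}
{'time_s': 0.1, 'joints': array([ 8.55182809e+01,  2.20845072e+01,  3.88209922e-01, -2.30685390e-02,
       -6.84122223e+01, -1.48154246e+01]), 'joint_velocities': array([ 0.01790539, -0.24740724,  0.08017671,  0.04162245,  0.06910841,
        0.01961452]), 'effort': array([-8.04852743e-05, -3.91687453e+01,  1.87937701e+01,  4.23188657e+00,
        1.35402617e-02, -6.79429309e-05]), 'tcp_pos': array([0.20637084, 0.58937763, 0.22159841]), 'ee_rot': array([[ 9.43768378e-01, -3.30606983e-01, -5.21233962e-04],
       [-3.30607371e-01, -9.43766555e-01, -1.85894906e-03],
       [ 1.22658360e-04,  1.92674113e-03, -9.99998136e-01]]), 'wrist_force': array([0.49071674, 1.07765076, 0.17430435]), 'moment': array([ 0.0654116 ,  0.03362837, -0.00243123]), 'gripper_force': 0.0, 'gripper_width': 1.0003664534163934} 0.0187
```

View pics/scene0.png

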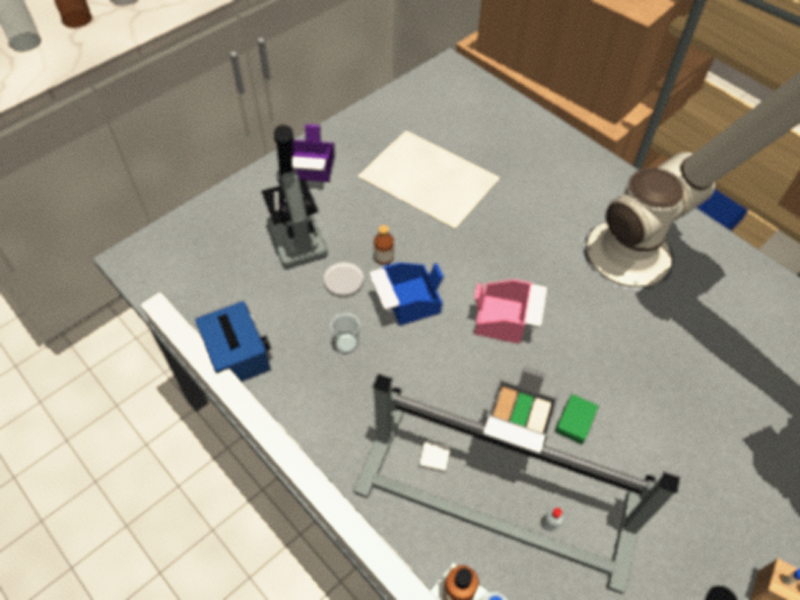

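View pics/top0.png

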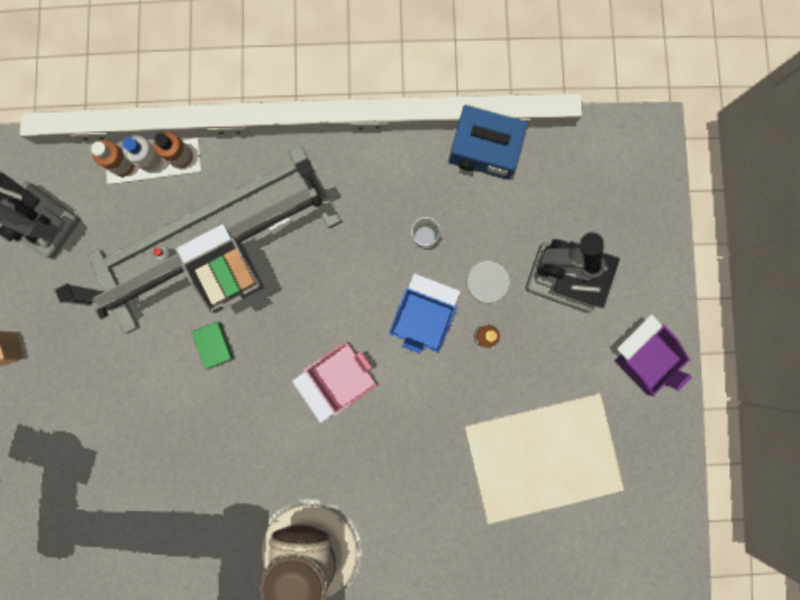

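The scene view shows the blue bin at (412,292), with its white strip at (385,287) and its tab at (437,275). The rail runs from (390,400) to (655,485), with the grey bin at (520,415). In the top view the blue bin is at (425,318), its tab is at (415,345), and the rail runs from (105,300) to (320,200).

```bash
cat > h.py <<'E'
from station import r,cams
import cv2,numpy as np
def cal(n):
    c=cams.get_calibration(n); R=cv2.Rodrigues(np.array(c['rvec']))[0]
    return np.array(c['camera_matrix']),c['k1'],R,np.array(c['tvec'])
def ray(n,uv):
    K,k,R,t=cal(n)
    p=cv2.undistortPoints(np.array([[uv]],float),K,np.array([k,0,0,0.]))[0,0]
    return -R.T@t, R.T@np.array([p[0],p[1],1])
def onz(n,uv,z):
    o,d=ray(n,uv); return o+d*(z-o[2])/d[2]
def tri(a,b):  # scene px, top px
    o1,d1=ray("scene",a);o2,d2=ray("top",b)
    s=np.linalg.lstsq(np.c_[d1,-d2],o2-o1,rcond=None)[0]
    p,q=o1+s[0]*d1,o2+s[1]*d2
    return (p+q)/2,np.linalg.norm(p-q)
def proj(n,P):
    K,k,R,t=cal(n)
    return cv2.projectPoints(np.array([P],float),R,t,K,np.array([k,0,0,0.]))[0][0,0]
E
python3 - <<'E'
from h import *
np.set_printoptions(precision=4,suppress=True)
for n in("scene","top"):
    print(n,"cam",ray(n,(256,192))[0],[proj(n,p)*1.5625 for p in([0,0,0],[.207,.59,.223])])
    im=np.load(f"pics/{n}0.npy")
    b={"scene":(225,155,300,215),"top":(235,165,310,235)}[n] # x0,y0,x1,y1
    c=im[b[1]:b[3],b[0]:b[2],::-1]
    cv2.imwrite(f"pics/{n}_bin.png",cv2.resize(c,None,fx=5.2,fy=5.2,interpolation=cv2.INTER_CUBIC))
b={"scene":(225,235,450,385),"top":(30,85,230,220)}
o=[]
for n in b:
    im=np.load(f"pics/{n}0.npy");x0,y0,x1,y1=b[n]
    o.append(cv2.resize(im[y0:y1,x0:x1,::-1],(800,300*2) if 0 else (int((x1-x0)*2.2),int((y1-y0)*2.2)),interpolation=cv2.INTER_CUBIC))
W=max(a.shape[1] for a in o)
o=[cv2.copyMakeBorder(a,0,0,0,W-a.shape[1],cv2.BORDER_CONSTANT) for a in o]
v=np.vstack(o);print(v.shape,[a.shape for a in o]);cv2.imwrite("pics/rack.png",v[:600])
x=cv2.imread("pics/scene_bin.png");y=cv2.imread("pics/top_bin.png")
h=max(x.shape[0],y.shape[0]);p=lambda a:cv2.copyMakeBorder(a,0,h-a.shape[0],0,0,cv2.BORDER_CONSTANT)
cv2.imwrite("pics/bins.png",np.hstack([p(x),p(y)]));print(x.shape,y.shape)
E
```

```text
scene cam [1.1241 0.3949 1.3203] [array([627.0602, 252.9701]), array([864.1495, 436.0939])]
top cam [ 0.4259 -0.2054  1.4462] [array([307.506 , 551.9783]), array([-29.8198, 475.6331])]
(627, 495, 3) [(330, 495, 3), (297, 495, 3)]
(312, 390, 3) (364, 390, 3)
```

View pics/bins.png

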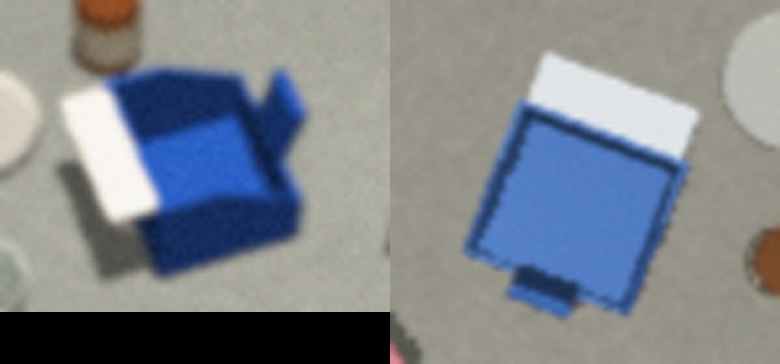

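View pics/rack.png

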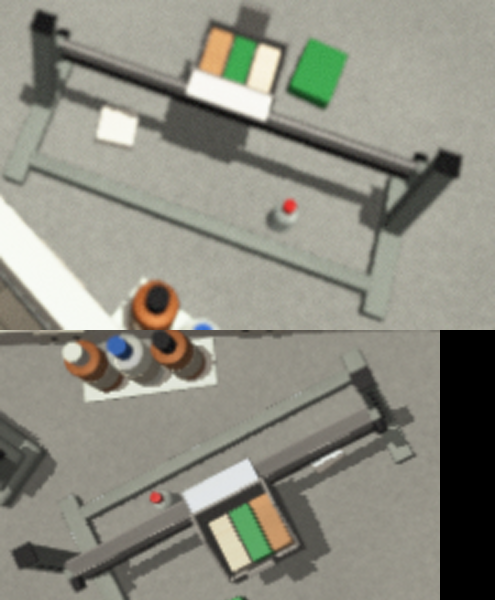

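The crops show the blue bin with its bridge corners at (545,52) and (700,112) and its tab top at about (508,297)–(567,318). In the rack crop I read the post tops as (43,20) and (447,160) in the scene part, and (22,553) and (360,363) in the top part.

```bash
python3 - <<'E'
from h import *
np.set_printoptions(precision=4,suppress=True)
T=lambda u,v:((u-390)/5.2+235-.4,v/5.2+165-.4)
S=lambda u,v:(u/5.2+225-.4,v/5.2+155-.4)
A,B=[onz("top",T(*p),.08) for p in((545,52),(700,112))]
C,D=[onz("top",T(*p),.08) for p in((525,103),(687,163))]
E_,F=[onz("top",T(*p),.087) for p in((508,297),(567,318))]
print("bridge far",A,B,np.linalg.norm(A-B),"mid",(A+B)/2)
print("back top",C,D,np.linalg.norm(C-D),"mid",(C+D)/2)
print("tab",E_,F,np.linalg.norm(E_-F),(E_+F)/2)
yv=(A-B)/np.linalg.norm(A-B)+(C-D)/np.linalg.norm(C-D);xv=np.array([yv[1],-yv[0]]);xv/=np.linalg.norm(xv)
print("bin x dir",xv,np.degrees(np.arctan2(xv[1],xv[0])))
for m,x in(((A+B)/2,.081),((C+D)/2,.05),((E_+F)/2,-.0625)):print("origin",m[:2]-xv*x)
rs=lambda u,v:(u/2.2+225-.3,v/2.2+235-.3); rt=lambda u,v:(u/2.2+30-.3,(v-330)/2.2+85-.3)
for a,b in(((43,20),(22,553)),((447,160),(360,363))):
    print("post",tri(rs(*a),rt(*b)),onz("scene",rs(*a),.25),onz("top",rt(*b),.25))
for n,p,q in(("scene",(252.3,255.5),(415.9,312.3)),("top",(61.8,195.5),(205,125.9))):
    g=cv2.cvtColor(np.load(f"pics/{n}0.npy"),cv2.COLOR_RGB2GRAY).astype(float)
    p,q=np.array(p),np.array(q);d=(q-p)/np.linalg.norm(q-p);nn=np.array([-d[1],d[0]])
    print(n,"normal",nn)
    for f in(.1,.2,.3,.7,.8,.9):
        c=p+f*(q-p);pr=[]
        for k in range(-12,13):
            pts=np.array([c+d*j+nn*k for j in range(-4,5)],np.float32)
            pr.append(cv2.remap(g.astype(np.float32),pts[:,0],pts[:,1],cv2.INTER_LINEAR).mean())
        print(f,np.round(pr).astype(int))
E
```

```text
bridge far [ 0.5726 -0.2367  0.08  ] [ 0.5334 -0.3296  0.08  ] 0.10085394774411269 mid [ 0.553  -0.2831  0.08  ]
back top [ 0.5419 -0.2236  0.08  ] [ 0.5026 -0.3206  0.08  ] 0.10462065782154606 mid [ 0.5222 -0.2721  0.08  ]
tab [ 0.4249 -0.2099  0.087 ] [ 0.4114 -0.2449  0.087 ] 0.03750197297656722 [ 0.4181 -0.2274  0.087 ]
bin x dir [ 0.9242 -0.382 ] -22.455923745192848
origin [ 0.4781 -0.2522]
origin [ 0.476 -0.253]
origin [ 0.4759 -0.2513]
post (array([0.6773, 0.1534, 0.5498]), np.float64(0.37764895082720945)) [ 0.7494 -0.0402  0.25  ] [0.5404 0.4002 0.25  ]
post (array([0.6874, 0.1682, 0.4367]), np.float64(0.46795160093244403)) [0.536 0.399 0.25 ] [ 0.7725 -0.0388  0.25  ]
scene normal [-0.328   0.9447]
0.1 [170 170 171 170 169 167 165 159 148 144 151 141 108  81  62  39  36  72
 125 158 169 170 171 169 168]
0.2 [169 168 168 168 168 168 167 161 149 141 147 140 108  81  63  41  34  67
 117 153 166 167 168 169 169]
0.3 [159 159 159 162 164 162 159 152 141 138 145 138 109  81  61  42  32  58
 105 138 151 153 155 157 156]
0.7 [136 160 168 169 169 170 170 165 150 143 154 150 117  87  
[... 227 characters left out ...]
7
  98 141 159 160 160 160 151]
top normal [0.4371 0.8994]
0.1 [131 128 126 128 131 131 132 122 117 116 116 117 116 106  82  62  51  44
  64  91 108 114 118 119 119]
0.2 [147 148 148 148 148 143 131 122 120 119 119 120 112  83  64  55  46  71
 126 147 145 121  94  88  88]
0.3 [124 148 155 149 143 137 125 123 122 121 122 126 120  78  63  50  56 106
 141 145 130  99  87  85  85]
0.7 [147 146 145 137 124 117 116 116 117 116 101  73  61  49  47  88 132 132
 123 101  88  86  87  88 100]
0.8 [147 148 145 133 122 119 119 119 121 126 107  73  60  52 101 191 201 156
 135 116  95  86  87  94 125]
0.9 [149 148 143 131 123 122 121 121 121 110  86  66  54  47  81 134 146 142
 114  91  87  87  87  99 131]
```

```bash
python3 - <<'E'
from h import *
np.set_printoptions(precision=4,suppress=True)
def pts(n,p,q,fk):
    p,q=np.array(p),np.array(q);d=(q-p)/np.linalg.norm(q-p);nn=np.array([-d[1],d[0]])
    return [p+f*(q-p)+nn*k for f,k in fk]
s=pts("scene",(252.3,255.5),(415.9,312.3),[(f,-1) for f in(.1,.2,.3,.7,.8,.9)])
t=pts("top",(61.8,195.5),(205,125.9),[(.2,-6.2),(.3,-6.6),(.7,-8.6),(.8,-9),(.9,-9.2)])
def plane(n,P):
    D=np.array([ray(n,p)[1] for p in P]);D/=np.linalg.norm(D,axis=1)[:,None]
    m=np.linalg.svd(D)[2][2];return m,m@ray(n,P[0])[0]
m1,c1=plane("scene",s);m2,c2=plane("top",t)
L=np.cross(m1,m2);L/=np.linalg.norm(L);L*=np.sign(L[1])
P=np.linalg.lstsq(np.array([m1,m2,L]),np.array([c1,c2,L@np.array([.65,.18,.165])]),rcond=None)[0]
print("edge pt",P,"dir",L)
yv=L[:2]/np.linalg.norm(L[:2]);xv=np.array([yv[1],-yv[0]])
print("rack yaw",np.degrees(np.arctan2(xv[1],xv[0])))
posts=[np.array(a) for a in((.5404,.4002),(.7725,-.0388),(.7494,-.0402),(.536,.399))]
for a in posts: print("post y,x",(a-P[:2])@yv,(a-P[:2])@xv)
rt=lambda u,v:(u/2.2+30-.3,(v-330)/2.2+85-.3); rs=lambda u,v:(u/2.2+225-.3,v/2.2+235-.3)
z=P[2]+.005
for n,q in(("top",rt(185,493)),("top",rt(249,460)),("scene",rs(188,95)),("scene",rs(268,119))):
    a=onz(n,q,z)[:2];print("grey bridge far corner y,x",(a-P[:2])@yv,(a-P[:2])@xv)
E
```

```text
edge pt [0.6314 0.1709 0.1769] dir [-0.4394  0.8983 -0.0007]
rack yaw 26.068295698216733
post y,x 0.2459540526120841 0.019059141264254738
post y,x -0.25038139291892203 0.034632692867458015
post y,x -0.241487857696285 0.013267416570538385
post y,x 0.2468096731700714 0.014579418788392083
grey bridge far corner y,x 0.03902282773679061 0.008162146508973327
grey bridge far corner y,x -0.05783346532841877 0.007672397604104905
grey bridge far corner y,x -0.051556383472819226 0.01161851286067245
grey bridge far corner y,x 0.04865036828977515 0.006771893603914152
```

```bash
cat >> h.py <<'E'
from scipy.linalg import logm,expm
from scipy.spatial.transform import Rotation as Ro
np.set_printoptions(precision=4,suppress=True)
P=np.array([.6314,.1709,.177]);RY=26.07   # rack edge point (y=0) and yaw
rz=lambda d:Ro.from_euler('z',d,degrees=True).as_matrix()
def TM(R,p): T=np.eye(4);T[:3,:3]=R;T[:3,3]=p;return T
def now():
    s=r.sense();return TM(s['ee_rot'],s['tcp_pos'])
def binT(o,yaw,tip): # bin frame, front up by tip deg
    return TM(rz(yaw)@Ro.from_euler('y',tip,degrees=True).as_matrix(),o)
c,s_=np.cos(np.radians(15)),np.sin(np.radians(15))
Rg=np.c_[np.cross([-c,0,-s_],[s_,0,-c]),[-c,0,-s_],[s_,0,-c]]
GT=TM(Rg,np.array([-.0568,0,.0728])+.0187*Rg[:,2])  # TCP in bin, nominal
def rows(A,B,N):
    X=expm(np.real(logm(np.linalg.inv(A)@B))/N)
    w=np.degrees(Ro.from_matrix(X[:3,:3]).as_rotvec())/6
    print(N,"rows:",np.round(w,3),np.round(X[:3,3],4),"| deg",round(6*np.linalg.norm(w),2),"mm",round(1e3*np.linalg.norm(X[:3,3]),1))
    M=A
    for i in range(N):
        M=M@X
        if i%max(1,N//4)==0: print("  via",M[:3,3])
E
python3 - <<'E'
from h import *
T=binT([.4765,-.252,0],-22.5,0)@GT
print(T)
H=T@TM(np.eye(3),[0,0,-.13])
rows(now()@TM(np.eye(3),[0,0,-.08]),H,24)
E
```

```text
[[-0.3827 -0.8924  0.2391  0.4285]
 [-0.9239  0.3696 -0.099  -0.2321]
 [ 0.     -0.2588 -0.9659  0.0547]
 [ 0.      0.      0.      1.    ]]
24 rows: [0.081 0.084 0.643] [0.0373 0.0093 0.0054] | deg 3.92 mm 38.8
  via [0.2386 0.5684 0.2963]
  via [0.3967 0.4015 0.2683]
  via [0.4784 0.1863 0.2427]
  via [ 0.4708 -0.0433  0.2128]
```

```bash
python3 -m handwheel '[[[0,0,0,0,0,-0.04,0.06],[0,0,0,0,0,-0.04,0.06],[0.081,0.084,0.643,0.0373,0.0093,0.0054,0.06],[0.081,0.084,0.643,0.0373,0.0093,0.0054,0.06],[0.081,0.084,0.643,0.0373,0.0093,0.0054,0.06],[0.081,0.084,0.643,0.0373,0.0093,0.0054,0.06],[0.081,0.084,0.643,0.0373,0.0093,0.0054,0.06],[0.081,0.084,0.643,0.0373,0.0093,0.0054,0.06],[0.081,0.084,0.643,0.0373,0.0093,0.0054,0.06],[0.081,0.084,0.643,0.0373,0.0093,0.0054,0.06],[0.081,0.084,0.643,0.0373,0.0093,0.0054,0.06],[0.081,0.084,0.643,0.0373,0.0093,0.0054,0.06]]]'
python3 -m handwheel '[[[0.081,0.084,0.643,0.0373,0.0093,0.0054,0.06],[0.081,0.084,0.643,0.0373,0.0093,0.0054,0.06],[0.081,0.084,0.643,0.0373,0.0093,0.0054,0.06],[0.081,0.084,0.643,0.0373,0.0093,0.0054,0.06],[0.081,0.084,0.643,0.0373,0.0093,0.0054,0.06],[0.081,0.084,0.643,0.0373,0.0093,0.0054,0.06],[0.081,0.084,0.643,0.0373,0.0093,0.0054,0.06],[0.081,0.084,0.643,0.0373,0.0093,0.0054,0.06],[0.081,0.084,0.643,0.0373,0.0093,0.0054,0.06],[0.081,0.084,0.643,0.0373,0.0093,0.0054,0.06]]]'
python3 - <<'E'
from h import *
T=binT([.4765,-.252,0],-22.5,0)@GT
print(now()); rows(now(),T@TM(np.eye(3),[0,0,-.05]),6)
E
```

```text
time_s: 1.3
tcp_pos: [0.4487, 0.297, 0.2551]
ee_rot: [[0.525, -0.843, 0.119], [-0.849, -0.528, 0.01], [0.054, -0.106, -0.993]]
wrist_force: [-0.3, -1.0, -0.1]
gripper_width: 0.685
gripper_force: 0.0
time_s: 2.3
tcp_pos: [0.4604, -0.0807, 0.2055]
ee_rot: [[-0.124, -0.968, 0.218], [-0.992, 0.115, -0.055], [0.028, -0.223, -0.974]]
wrist_force: [-0.2, -0.4, 0.5]
gripper_width: 0.687
gripper_force: 0.0
[[-0.1244 -0.9681  0.2176  0.4604]
 [-0.9918  0.115  -0.0551 -0.0807]
 [ 0.0283 -0.2227 -0.9745  0.2055]
 [ 0.      0.      0.      1.    ]]
6 rows: [0.053 0.059 0.425] [0.0252 0.0055 0.0167] | deg 2.59 mm 30.7
  via [ 0.4555 -0.106   0.1887]
  via [ 0.4497 -0.131   0.1718]
  via [ 0.4428 -0.1556  0.1548]
  via [ 0.435  -0.1799  0.1377]
  via [ 0.4262 -0.2038  0.1204]
  via [ 0.4165 -0.2272  0.103 ]
```

```bash
python3 -m handwheel '[[[0.05,0.06,0.42,0.025,0.0055,0.012,0.06],[0.05,0.06,0.42,0.025,0.0055,0.012,0.06],[0.05,0.06,0.42,0.025,0.0055,0.012,0.06],[0.05,0.06,0.42,0.025,0.0055,0.012,0.06],[0.05,0.06,0.42,0.025,0.0055,0.012,0.06],[0,0,0,0,0,0,0.06],[0,0,0,0,0,0,0.06]]]'
python3 - <<'E'
from h import *
T=binT([.4765,-.252,0],-22.5,0)@GT
print(now()); rows(now(),T@TM(np.eye(3),[0,0,-.04]),2)
im=cams.capture("top");cv2.imwrite("pics/t1.png",cv2.resize(im[150:250,220:330,::-1],None,fx=5,fy=5))
E
```

```text
time_s: 3.0
tcp_pos: [0.4221, -0.2002, 0.1435]
ee_rot: [[-0.337, -0.912, 0.234], [-0.941, 0.325, -0.091], [0.007, -0.251, -0.968]]
wrist_force: [0.1, -0.2, 0.5]
gripper_width: 0.691
gripper_force: 0.0
[[-0.3371 -0.9118  0.2343  0.4221]
 [-0.9414  0.3246 -0.0912 -0.2002]
 [ 0.0071 -0.2513 -0.9679  0.1435]
 [ 0.      0.      0.      1.    ]]
2 rows: [0.036 0.027 0.234] [0.0135 0.0031 0.0252] | deg 1.43 mm 28.7
  via [ 0.4206 -0.2142  0.1184]
  via [ 0.4189 -0.2282  0.0934]
```

View pics/t1.png

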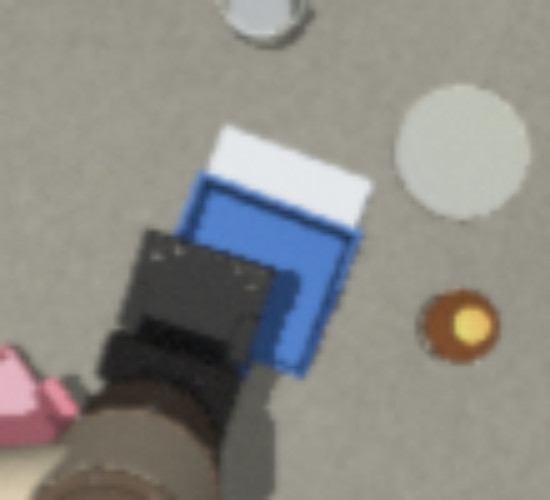

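The gripper at (190,310) is square to the blue bin and over its tab. The pink bin at (30,390) is clear, so I'll descend.

```bash
python3 -m handwheel '[[[0.036,0.027,0.234,0.0135,0.003,0.012,0.06],[0.036,0.027,0.234,0.0135,0.003,0.012,0.06],[0,0,0,0,0,0,0.06],[0,0,0,0,0,0,0.06]]]'
python3 - <<'E'
from h import *
T=binT([.4765,-.252,0],-22.5,0)@GT
rows(now(),T,3)
E
```

```text
time_s: 3.45
tcp_pos: [0.4141, -0.225, 0.1197]
ee_rot: [[-0.381, -0.893, 0.241], [-0.925, 0.368, -0.099], [-0.0, -0.26, -0.966]]
wrist_force: [-0.5, 0.4, 0.1]
gripper_width: 0.692
gripper_force: 0.0
3 rows: [-0.005  0.003  0.007] [0.0004 0.0005 0.0223] | deg 0.05 mm 22.3
  via [ 0.4189 -0.2274  0.098 ]
  via [ 0.4237 -0.2297  0.0764]
  via [ 0.4285 -0.2321  0.0547]
```

```bash
python3 -m handwheel '[[[0,0,0,0.0004,0.0005,0.0223,0.06],[0,0,0,0.0004,0.0005,0.0223,0.06],[0,0,0,0.0004,0.0005,0.0223,0.06],[0,0,0,0,0,0,0.06],[0,0,0,0,0,0,0.06]]]'
python3 -m handwheel '[[[0,0,0,0,0,0,0.0],[0,0,0,0,0,0,0.0],[0,0,0,0,0,0,0.0],[0,0,0,0,0,0,0.0],[0,0,0,0,0,0,0.0],[0,0,0,0,0,0,0.0],[0,0,0,0,0,0,0.0]]]'
```

```text
time_s: 3.95
tcp_pos: [0.4282, -0.2322, 0.0547]
ee_rot: [[-0.381, -0.893, 0.24], [-0.925, 0.368, -0.099], [-0.0, -0.26, -0.966]]
wrist_force: [-0.3, 0.1, 0.4]
gripper_width: 0.69
gripper_force: 0.0
time_s: 4.65
tcp_pos: [0.4274, -0.2326, 0.0541]
ee_rot: [[-0.382, -0.892, 0.24], [-0.924, 0.369, -0.099], [-0.0, -0.259, -0.966]]
wrist_force: [0.1, 0.1, 0.2]
gripper_width: 0.137
gripper_force: 0.0
```

```bash
python3 -m handwheel '[[[0,0,0,0,0,0,0.0],[0,0,0,0,0,0,0.0],[0,0,0,0,0,0,0.0],[0,0,0,0,0,0,0.0]]]'
python3 - <<'E'
from h import *
N=now();B=N@np.linalg.inv(GT);print(B)   # implied bin pose
# lift straight up 0.14
U=N.copy();U[2,3]+=.14;rows(N,U,4)
# stand-off: bin tipped 30, at rack y -.145, bridge x58 20mm in front & well above
rx=rz(RY)[:,0];ry=rz(RY)[:,1]
def place(tip,bx,ex,ez,y=-.145): # bin point (bx,0,.076) put at rack x=ex, ez above nominal edge
    R=binT([0,0,0],RY,tip)[:3,:3]
    o=P+ry*y+rx*ex+np.array([0,0,ez])-R@np.array([bx,0,.076]);return TM(R,o)
D=place(30,.058,-.14,.08);print("standoff",D@GT);rows(U,D@GT,16)
E
```

```text
time_s: 5.05
tcp_pos: [0.4278, -0.2326, 0.0542]
ee_rot: [[-0.382, -0.892, 0.24], [-0.924, 0.369, -0.099], [-0.001, -0.26, -0.966]]
wrist_force: [0.7, -0.7, -0.0]
gripper_width: 0.112
gripper_force: 30.0
[[ 0.9241  0.382  -0.0012  0.4758]
 [-0.382   0.9241 -0.0001 -0.2524]
 [ 0.0011  0.0005  1.     -0.0005]
 [ 0.      0.      0.      1.    ]]
4 rows: [ 0. -0.  0.] [-0.     -0.0091 -0.0338] | deg 0.0 mm 35.0
  via [ 0.4278 -0.2326  0.0892]
  via [ 0.4278 -0.2326  0.1242]
  via [ 0.4278 -0.2326  0.1592]
  via [ 0.4278 -0.2326  0.1942]
standoff [[ 0.4395 -0.8677 -0.2325  0.4743]
 [-0.8983 -0.4245 -0.1137 -0.0674]
 [ 0.      0.2588 -0.9659  0.2936]
 [ 0.      0.      0.      1.    ]]
16 rows: [-0.294  0.    -0.511] [-0.0101 -0.0032 -0.0066] | deg 3.54 mm 12.5
  via [ 0.4329 -0.2238  0.2014]
  via [ 0.451  -0.1858  0.2286]
  via [ 0.4645 -0.1445  0.2535]
  via [ 0.4723 -0.1009  0.2767]
```

```bash
python3 -m handwheel '[[[0,0,0,0,-0.0045,-0.017,0.0],[0,0,0,0,-0.0091,-0.0338,0.0],[0,0,0,0,-0.0091,-0.0338,0.0],[0,0,0,0,-0.0091,-0.0338,0.0],[0,0,0,0,-0.0045,-0.017,0.0],[0,0,0,0,0,0,0],[0,0,0,0,0,0,0]]]'
python3 -m handwheel '[[[-0.39,0,-0.68,-0.0134,-0.0043,-0.0088,0],[-0.39,0,-0.68,-0.0134,-0.0043,-0.0088,0],[-0.39,0,-0.68,-0.0134,-0.0043,-0.0088,0],[-0.39,0,-0.68,-0.0134,-0.0043,-0.0088,0],[-0.39,0,-0.68,-0.0134,-0.0043,-0.0088,0],[-0.39,0,-0.68,-0.0134,-0.0043,-0.0088,0],[-0.39,0,-0.68,-0.0134,-0.0043,-0.0088,0],[-0.39,0,-0.68,-0.0134,-0.0043,-0.0088,0],[-0.39,0,-0.68,-0.0134,-0.0043,-0.0088,0],[-0.39,0,-0.68,-0.0134,-0.0043,-0.0088,0],[-0.39,0,-0.68,-0.0134,-0.0043,-0.0088,0],[-0.39,0,-0.68,-0.0134,-0.0043,-0.0088,0]]]'
cat >> h.py <<'E'
rx=rz(RY)[:,0];ry=rz(RY)[:,1]
def place(tip,bx,ex,ez,y=-.145,bz=.076): # bin point (bx,0,bz) put at rack x=ex, ez above nominal edge
    R=binT([0,0,0],RY,tip)[:3,:3]
    return TM(R,P+ry*y+rx*ex+np.array([0,0,ez])-R@np.array([bx,0,bz]))
E
python3 -m handwheel '[[[0,0,0,0,0,0,0],[0,0,0,0,0,0,0]]]'
python3 - <<'E'
from h import *
o=[]
for n in("scene","top"):
    im=cams.capture(n);np.save(f"pics/{n}2.npy",im)
    c=im[150:350,200:440] if n=="scene" else im[60:260,60:300]
    o.append(cv2.resize(c[:,:,::-1],None,fx=1.66,fy=1.66,interpolation=cv2.INTER_CUBIC))
cv2.imwrite("pics/p2.png",np.hstack(o));print(o[0].shape)
N=now();D=place(30,.058,-.14,.08)@GT
print(N);rows(N,D,4);print(r.sense()['wrist_force'],r.sense()['joints'])
B=N@np.linalg.inv(GT)
for q in((.081,.05,.08),(.081,-.05,.08)):
    w=(B@np.r_[q,1])[:3];print(w,[proj(n,w) for n in("scene","top")])
E
```

```text
time_s: 5.75
tcp_pos: [0.4254, -0.2321, 0.1923]
ee_rot: [[-0.383, -0.893, 0.236], [-0.924, 0.37, -0.097], [-0.0, -0.255, -0.967]]
wrist_force: [0.1, 0.5, -4.9]
gripper_width: 0.114
gripper_force: 30.0
time_s: 6.95
tcp_pos: [0.4747, -0.0685, 0.291]
ee_rot: [[0.44, -0.866, -0.237], [-0.898, -0.425, -0.114], [-0.002, 0.263, -0.965]]
wrist_force: [0.5, -0.0, -3.7]
gripper_width: 0.111
gripper_force: 30.0
time_s: 7.15
tcp_pos: [0.4748, -0.0689, 0.2913]
ee_rot: [[0.438, -0.868, -0.234], [-0.899, -0.423, -0.113], [-0.001, 0.26, -0.966]]
wrist_force: [-0.0, -0.4, -3.1]
gripper_width: 0.113
gripper_force: 30.0
(332, 398, 3)
[[ 0.4369 -0.8687 -0.2331  0.4745]
 [-0.8995 -0.422  -0.1133 -0.0696]
 [ 0.      0.2592 -0.9658  0.2922]
 [ 0.      0.      0.      1.    ]]
4 rows: [ 0.001  0.002 -0.006] [-0.0005 -0.0001 -0.0004] | deg 0.04 mm 0.6
  via [ 0.4744 -0.069   0.2925]
  via [ 0.4744 -0.0685  0.2929]
  via [ 0.4743 -0.0679  0.2932]
  via [ 0.4743 -0.0674  0.2936]
[ 0.1889 -0.8457 -4.103 ] [ 13.3048  12.279   -6.0998   3.2509 -86.3035  11.9763]
[0.5676 0.0312 0.2475] [array([310.8473, 221.4183]), array([169.3718, 172.6705])]
[ 0.6113 -0.0587  0.2475] [array([276.6281, 210.144 ]), array([201.3357, 156.1627])]
```

View pics/p2.png

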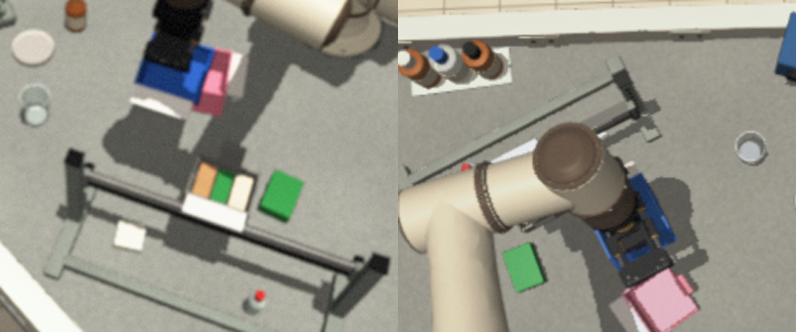

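The bin is held as planned: the strip corners at (131,103) and (182,117) in the scene half match the prediction. Next I'll move it over the rail.

```bash
python3 - <<'E'
from h import *
N=now();W1=place(30,.0585,.024,.068)@GT;W2=place(30,.0585,.024,.043)@GT
rows(N,W1,6);rows(W1,W2,3);rows(W2,place(30,.0585,0,.0045)@GT,8)
print("bin over:",place(30,.0585,.024,.043)[:3,3])
E
```

```text
6 rows: [ 0.001  0.001 -0.004] [-0.0004 -0.0269 -0.0054] | deg 0.03 mm 27.4
  via [ 0.499  -0.0572  0.2905]
  via [ 0.5234 -0.0449  0.2887]
  via [ 0.5479 -0.0326  0.287 ]
  via [ 0.5723 -0.0202  0.2853]
  via [ 0.5968 -0.0079  0.2835]
  via [0.6212 0.0045 0.2818]
3 rows: [0. 0. 0.] [-0.     -0.0022  0.008 ] | deg 0.0 mm 8.3
  via [0.6212 0.0045 0.2735]
  via [0.6212 0.0045 0.2651]
  via [0.6212 0.0045 0.2568]
8 rows: [0. 0. 0.] [-0.      0.0017  0.0054] | deg 0.0 mm 5.7
  via [0.6185 0.0032 0.252 ]
  via [0.6131 0.0005 0.2424]
  via [ 0.6077 -0.0021  0.2328]
  via [ 0.6023 -0.0047  0.2231]
bin over: [0.637  0.0122 0.1834]
```

```bash
python3 -m handwheel '[[[0,0,0,-0.0004,-0.020,-0.004,0],[0,0,0,-0.0004,-0.0269,-0.0054,0],[0,0,0,-0.0004,-0.0269,-0.0054,0],[0,0,0,-0.0004,-0.0269,-0.0054,0],[0,0,0,-0.0004,-0.0269,-0.0054,0],[0,0,0,-0.0004,-0.023,-0.0045,0],[0,0,0,0,-0.011,-0.002,0],[0,0,0,0,0,0,0],[0,0,0,0,-0.0022,0.008,0],[0,0,0,0,-0.0022,0.008,0],[0,0,0,0,-0.0022,0.008,0],[0,0,0,0,0,0,0]]]'
python3 -m handwheel '[[[0,0,0,0,0,0,0],[0,0,0,0,0,0,0]]]'
python3 - <<'E'
from h import *
im=cams.capture("scene");cv2.imwrite("pics/s3.png",cv2.resize(im[190:310,220:380,::-1],None,fx=4.5,fy=4.5,interpolation=cv2.INTER_CUBIC))
N=now();rows(N,place(30,.0585,.024,.043)@GT,1);rows(N,place(30,.0585,0.007,.016)@GT,6);print(r.sense()['wrist_force'])
E
```

```text
time_s: 8.45
tcp_pos: [0.6208, 0.0047, 0.2568]
ee_rot: [[0.437, -0.868, -0.234], [-0.899, -0.423, -0.113], [-0.0, 0.26, -0.966]]
wrist_force: [0.2, 0.8, -2.7]
gripper_width: 0.111
gripper_force: 30.0
time_s: 8.65
tcp_pos: [0.6223, 0.005, 0.2589]
ee_rot: [[0.438, -0.869, -0.229], [-0.899, -0.423, -0.113], [0.001, 0.256, -0.967]]
wrist_force: [0.8, -0.3, -3.2]
gripper_width: 0.112
gripper_force: 30.0
1 rows: [-0.03  -0.007 -0.018] [-0.      0.0007  0.0024] | deg 0.22 mm 2.5
  via [0.6212 0.0045 0.2568]
6 rows: [-0.005 -0.001 -0.003] [-0.      0.0017  0.0055] | deg 0.04 mm 5.7
  via [0.6196 0.0037 0.2541]
  via [0.6169 0.0024 0.2492]
  via [0.6142 0.001  0.2444]
  via [ 0.6114 -0.0003  0.2395]
  via [ 0.6087 -0.0016  0.2347]
  via [ 0.6059 -0.003   0.2298]
[ 0.3573 -0.8819 -3.1322]
```

View pics/s3.png

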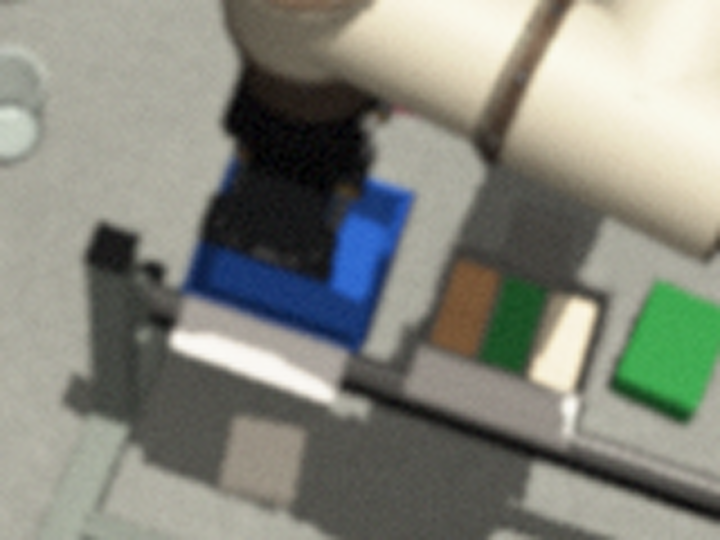

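The bin is over the rail: the strip runs from (175,330) to (335,395), clear of both the post at (115,300) and the grey bin, whose near edge is at (410,370). I'll lower it along the lip slope.

```bash
python3 -m handwheel '[[[0,0,0,0,0.0017,0.0052,0],[0,0,0,0,0.0017,0.0052,0],[0,0,0,0,0.0017,0.0052,0],[0,0,0,0,0,0,0]]]'
python3 -m handwheel '[[[0,0,0,0,0.0017,0.0052,0],[0,0,0,0,0.001,0.003,0],[0,0,0,0,0,0,0]]]'
python3 -m handwheel '[[[0,0,0,0,0.001,0.003,0],[0,0,0,0,0,0,0]]]'
python3 - <<'E'
from h import *
N=now();rows(N,place(30,.0585,0.0,.0)@GT,1);print(r.sense()['wrist_force'])
E
```

```text
time_s: 9.1
tcp_pos: [0.6132, 0.0009, 0.2436]
ee_rot: [[0.438, -0.868, -0.233], [-0.899, -0.423, -0.113], [0.0, 0.259, -0.966]]
wrist_force: [0.2, 0.5, -3.7]
gripper_width: 0.114
gripper_force: 30.0
time_s: 9.4
tcp_pos: [0.6094, -0.0011, 0.2368]
ee_rot: [[0.438, -0.869, -0.232], [-0.899, -0.423, -0.113], [0.0, 0.258, -0.966]]
wrist_force: [1.6, 0.0, -4.0]
gripper_width: 0.114
gripper_force: 30.0
time_s: 9.6
tcp_pos: [0.6081, -0.0017, 0.2344]
ee_rot: [[0.438, -0.869, -0.231], [-0.899, -0.423, -0.113], [0.001, 0.257, -0.966]]
wrist_force: [-0.4, -0.6, -3.3]
gripper_width: 0.112
gripper_force: 30.0
1 rows: [-0.015 -0.001 -0.018] [0.0002 0.0038 0.0224] | deg 0.14 mm 22.7
  via [ 0.5996 -0.0061  0.2138]
[-0.3508 -0.6209 -3.2592]
```

```bash
for i in 1 2 3; do python3 -m handwheel '[[[0,0,0,0,0.0008,0.003,0],[0,0,0,0,0,0,0]]]' | egrep 'tcp|wrist'; done
```

```text
tcp_pos: [0.6066, -0.0024, 0.2317]
wrist_force: [0.3, -0.4, -2.9]
tcp_pos: [0.6052, -0.0031, 0.2289]
wrist_force: [0.6, -0.4, -3.3]
tcp_pos: [0.6038, -0.0038, 0.2262]
wrist_force: [-0.2, 0.6, -3.5]
```

```bash
python3 -m handwheel '[[[0,0,0,0,0.0008,0.003,0],[0,0,0,0,0,0,0]]]' | egrep 'tcp|wrist'
python3 -m handwheel '[[[0,0,0,0,0.0005,0.003,0],[0,0,0,0,0,0,0]]]' | egrep 'tcp|wrist'
python3 -m handwheel '[[[0,0,0,0,0.0003,0.002,0],[0,0,0,0,0,0,0]]]' | egrep 'tcp|wrist'
```

```text
tcp_pos: [0.6024, -0.0045, 0.2235]
wrist_force: [-0.1, 0.1, -3.6]
tcp_pos: [0.6013, -0.005, 0.2208]
wrist_force: [0.7, -1.1, -3.0]
tcp_pos: [0.6007, -0.0054, 0.219]
wrist_force: [-0.4, -0.2, -3.3]
```

```bash
python3 -m handwheel '[[[0,0,0,0,0.0003,0.002,0],[0,0,0,0,0,0,0]]]' | egrep 'tcp|wrist'
python3 -m handwheel '[[[0,0,0,0,0.0003,0.002,0],[0,0,0,0,0,0,0]]]' | egrep 'tcp|wrist'
```

```text
tcp_pos: [0.6, -0.0057, 0.2172]
wrist_force: [-0.3, -0.0, -3.3]
tcp_pos: [0.5998, -0.006, 0.2158]
wrist_force: [0.5, 0.0, -3.0]
```

```bash
python3 -m handwheel '[[[0,0,0,0,0.0003,0.001,0],[0,0,0,0,0,0,0]]]' | egrep 'tcp|wrist'
python3 - <<'E'
from h import *
N=now();rows(N,place(30,.0585,0.0,.0)@GT,1);print(r.sense()['wrist_force'],r.sense()['moment'])
E
```

```text
tcp_pos: [0.5996, -0.0061, 0.2153]
wrist_force: [0.5, 0.4, -0.5]
1 rows: [-0.039 -0.01  -0.016] [-0.     -0.0005  0.0014] | deg 0.26 mm 1.5
  via [ 0.5996 -0.0061  0.2138]
[ 0.4665  0.4147 -0.518 ] [ 0.5632 -0.8686 -0.0003]
```

The bridge touches at an edge height of about 0.178. Next I'll feel for x: lift 1 mm, then step back towards the lip.

```bash
python3 - <<'E'
from h import *
A=place(30,.0585,0,0)@GT
rows(A,place(30,.0585,0,.0015)@GT,1);rows(A,place(30,.0585,.0015,0)@GT,1)
E
python3 -m handwheel '[[[0,0,0,0,0.0003,-0.0015,0],[0,0,0,0,0,0,0]]]' | egrep 'tcp|wrist'
python3 -m handwheel '[[[0,0,0,0,-0.0014,-0.0004,0],[0,0,0,0,0,0,0]]]' | egrep 'tcp|wrist'
python3 -m handwheel '[[[0,0,0,0,-0.0014,-0.0004,0],[0,0,0,0,0,0,0]]]' | egrep 'tcp|wrist'
```

```text
1 rows: [0. 0. 0.] [-0.      0.0004 -0.0014] | deg 0.0 mm 1.5
  via [ 0.5996 -0.0061  0.2153]
1 rows: [0. 0. 0.] [-0.     -0.0014 -0.0004] | deg 0.0 mm 1.5
  via [ 0.601  -0.0054  0.2138]
tcp_pos: [0.599, -0.0062, 0.2163]
wrist_force: [0.9, -0.5, -3.3]
tcp_pos: [0.6002, -0.0056, 0.2158]
wrist_force: [0.8, 0.1, -2.9]
tcp_pos: [0.6017, -0.0049, 0.2159]
wrist_force: [0.3, -0.1, -3.4]
```

```bash
python3 -m handwheel '[[[0,0,0,0,-0.001,-0.0004,0],[0,0,0,0,0,0,0]]]' | egrep 'tcp|wrist'
python3 -m handwheel '[[[0,0,0,0,-0.001,-0.0004,0],[0,0,0,0,0,0,0]]]' | egrep 'tcp|wrist'
```

```text
tcp_pos: [0.6027, -0.0044, 0.2163]
wrist_force: [-0.1, 0.4, -3.0]
tcp_pos: [0.6038, -0.0039, 0.2165]
wrist_force: [-1.1, -0.8, -3.8]
```

```bash
python3 -m handwheel '[[[0,0,0,0,-0.001,-0.0004,0],[0,0,0,0,0,0,0]]]' | egrep 'tcp|wrist'
python3 -c "
from h import *
N=now();rows(N,place(30,.0585,0,.0015)@GT,1)"
```

```text
tcp_pos: [0.6047, -0.0035, 0.2167]
wrist_force: [-0.0, -0.4, -3.1]
1 rows: [-0.022 -0.004 -0.017] [0.0001 0.0052 0.0028] | deg 0.17 mm 5.9
  via [ 0.5996 -0.0061  0.2153]
```

```bash
python3 -m handwheel '[[[0,0,0,0,-0.001,-0.0001,0],[0,0,0,0,0,0,0]]]' | egrep 'tcp|wrist'
python3 -m handwheel '[[[0,0,0,0,-0.001,-0.0001,0],[0,0,0,0,0,0,0]]]' | egrep 'tcp|wrist'
```

```text
tcp_pos: [0.6052, -0.0033, 0.2167]
wrist_force: [-1.6, -0.5, -2.1]
tcp_pos: [0.6054, -0.0033, 0.2168]
wrist_force: [-3.5, -1.6, -0.8]
```

```bash
python3 -m handwheel '[[[0,0,0,0,-0.001,-0.0001,0],[0,0,0,0,0,0,0]]]' | egrep 'tcp|wrist'
python3 -c "
from h import *
N=now();rows(N,place(30,.0585,0,.0015)@GT,1)"
```

```text
tcp_pos: [0.6056, -0.0032, 0.2169]
wrist_force: [-6.3, -3.0, 1.3]
1 rows: [ 0.025 -0.002 -0.02 ] [-0.0001  0.006   0.0033] | deg 0.19 mm 6.8
  via [ 0.5996 -0.0061  0.2153]
```

```bash
sed -i 's/^P=.*/P=np.array([.6314,.1709,.1785]);RY=26.07/; s/^rx=rz/P=P+.002*rz(RY)[:,0];rx=rz/' h.py
python3 - <<'E'
from h import *
bx=lambda t:np.interp(t,[0,8,16,30],[.071,.067,.0635,.0585])
rows(now(),place(30,bx(30),0,.001)@GT,2)
ts=[30,27,24,21,18,16,14,12,10,8,6,4,2,0]
for a,b in zip(ts,ts[1:]):
    rows(place(a,bx(a),0,.001)@GT,place(b,bx(b),0,.001)@GT,1)
E
```

```text
2 rows: [ 0.013 -0.001 -0.01 ] [-0.      0.0021  0.0009] | deg 0.1 mm 2.3
  via [ 0.6035 -0.0042  0.2166]
  via [ 0.6014 -0.0052  0.2163]
1 rows: [ 0.5  0.  -0. ] [0.     0.0013 0.0057] | deg 3.0 mm 5.8
  via [ 0.599  -0.0064  0.2112]
1 rows: [ 0.5 -0.  -0. ] [-0.      0.0013  0.0057] | deg 3.0 mm 5.9
  via [ 0.5967 -0.0075  0.2059]
1 rows: [0.5 0.  0. ] [0.     0.0013 0.0058] | deg 3.0 mm 5.9
  via [ 0.5947 -0.0085  0.2004]
1 rows: [ 0.5 -0.   0. ] [0.     0.0014 0.0058] | deg 3.0 mm 6.0
  via [ 0.593  -0.0093  0.1947]
1 rows: [ 0.333 -0.    -0.   ] [-0.      0.0009  0.0039] | deg 2.0 mm 4.0
  via [ 0.592  -0.0098  0.1909]
1 rows: [ 0.333 -0.     0.   ] [-0.      0.0011  0.0039] | deg 2.0 mm 4.0
  via [ 0.5909 -0.0103  0.187 ]
1 rows: [ 0.333  0.    -0.   ] [0.     0.0011 0.0039] | deg 2.0 mm 4.1
  via [ 0.59   -0.0108  0.1831]
1 rows: [0.333 0.    0.   ] [-0.      0.0011  0.004 ] | deg 2.0 mm 4.1
  via [ 0.5891 -0.0112  0.1791]
1 rows: [ 0.333 -0.    -0.   ] [0.     0.0011 0.004 ] | deg 2.0 mm 4.1
  via [ 0.5884 -0.0115  0.175 ]
1 rows: [ 0.333 -0.     0.   ] [0.     0.0013 0.004 ] | deg 2.0 mm 4.2
  via [ 0.5878 -0.0119  0.1709]
1 rows: [ 0.333 -0.    -0.   ] [-0.      0.0013  0.004 ] | deg 2.0 mm 4.2
  via [ 0.5872 -0.0121  0.1667]
1 rows: [ 0.333 -0.    -0.   ] [-0.      0.0013  0.0041] | deg 2.0 mm 4.2
  via [ 0.5868 -0.0124  0.1625]
1 rows: [ 0.333  0.    -0.   ] [-0.      0.0013  0.0041] | deg 2.0 mm 4.3
  via [ 0.5865 -0.0125  0.1582]
```

```bash
python3 -m handwheel '[[[0,0,0,0,0.003,0.0008,0],[0,0,0,0,0.0025,0.0006,0],[0,0,0,0,0,0,0],[0,0,0,0,0,0,0]]]' | egrep 'tcp|wrist'
python3 -m handwheel '[[[0.5,0,0,0,0.0013,0.0057,0],[0,0,0,0,0,0,0]]]' | egrep 'tcp|wrist'
python3 -m handwheel '[[[0.5,0,0,0,0.0013,0.0057,0],[0,0,0,0,0,0,0]]]'| egrep 'tcp|wrist'
python3 -c "
from h import *
N=now();rows(N,place(24,.0605,0,.001)@GT,1)"
```

```text
tcp_pos: [0.6026, -0.0044, 0.216]
wrist_force: [-0.1, -0.4, -4.6]
tcp_pos: [0.5989, -0.0061, 0.2111]
wrist_force: [0.3, 1.0, -3.0]
tcp_pos: [0.5966, -0.0073, 0.206]
wrist_force: [-0.5, 0.3, -3.2]
1 rows: [-0.007 -0.001 -0.021] [ 0.0002 -0.0002  0.0001] | deg 0.13 mm 0.3
  via [ 0.5969 -0.0074  0.2058]
```

On track and free of contact, so I'll keep letting the front down.

```bash
python3 -m handwheel '[[[0.5,0,0,0,0.0013,0.0058,0],[0,0,0,0,0,0,0]]]' | egrep 'tcp|wrist'
python3 -m handwheel '[[[0.5,0,0,0,0.0014,0.0058,0],[0,0,0,0,0,0,0]]]'| egrep 'tcp|wrist'
python3 -m handwheel '[[[0.333,0,0,0,0.0009,0.0039,0],[0,0,0,0,0,0,0]]]'| egrep 'tcp|wrist'
python3 -c "
from h import *
N=now();rows(N,place(16,.0635,0,.001)@GT,1)"
```

```text
tcp_pos: [0.5947, -0.0083, 0.2004]
wrist_force: [0.6, -0.3, -3.3]
tcp_pos: [0.593, -0.0091, 0.1947]
wrist_force: [0.1, 0.1, -3.1]
tcp_pos: [0.5924, -0.0095, 0.1908]
wrist_force: [-0.7, -0.3, -3.4]
1 rows: [ 0.007 -0.006 -0.016] [ 0.0001  0.0006 -0.0001] | deg 0.11 mm 0.6
  via [ 0.592  -0.0098  0.1909]
```

```bash
python3 -m handwheel '[[[0.333,0,0,0,0.0012,0.0039,0],[0,0,0,0,0,0,0]]]' | egrep 'tcp|wrist'
python3 -m handwheel '[[[0.333,0,0,0,0.0011,0.0039,0],[0,0,0,0,0,0,0]]]'| egrep 'tcp|wrist'
```

```text
tcp_pos: [0.5914, -0.01, 0.187]
wrist_force: [-0.3, 0.1, -2.1]
tcp_pos: [0.5905, -0.0104, 0.183]
wrist_force: [0.1, 0.3, -3.7]
```

```bash
python3 -m handwheel '[[[0.333,0,0,0,0.0011,0.004,0],[0,0,0,0,0,0,0]]]' | egrep 'tcp|wrist'
python3 -m handwheel '[[[0.333,0,0,0,0.0011,0.004,0],[0,0,0,0,0,0,0]]]'| egrep 'tcp|wrist'
python3 -c "
from h import *
N=now();rows(N,place(8,.067,0,.001)@GT,1)"
```

```text
tcp_pos: [0.5898, -0.0108, 0.179]
wrist_force: [-0.3, -0.9, -3.7]
tcp_pos: [0.5892, -0.0111, 0.175]
wrist_force: [0.5, -0.5, -2.0]
1 rows: [-0.004 -0.01  -0.015] [ 0.0001  0.0009 -0.0001] | deg 0.11 mm 0.9
  via [ 0.5884 -0.0115  0.175 ]
```

```bash
python3 -m handwheel '[[[0.333,0,0,0,0.0013,0.004,0],[0,0,0,0,0,0,0]]]' | egrep 'tcp|wrist'
python3 -m handwheel '[[[0.333,0,0,0,0.0014,0.004,0],[0,0,0,0,0,0,0]]]'| egrep 'tcp|wrist'
```

```text
tcp_pos: [0.5885, -0.0115, 0.1709]
wrist_force: [-0.4, -0.1, -1.9]
tcp_pos: [0.5878, -0.0118, 0.1668]
wrist_force: [-0.3, -0.1, -1.7]
```

```bash
python3 -m handwheel '[[[0.333,0,0,0,0.0014,0.0041,0],[0,0,0,0,0,0,0]]]' | egrep 'tcp|wrist'
python3 -c "
from h import *
N=now();rows(N,place(2,.070,0,.001)@GT,1);print(r.sense()['wrist_force'])"
```

```text
tcp_pos: [0.5873, -0.0122, 0.1625]
wrist_force: [-0.7, -0.7, -0.6]
1 rows: [-0.007 -0.013 -0.015] [-0.0001  0.0006 -0.0001] | deg 0.13 mm 0.6
  via [ 0.5868 -0.0124  0.1625]
[-0.6923 -0.7452 -0.6147]
```

```bash
python3 -m handwheel '[[[0.17,0,0,0,0.0008,0.002,0],[0,0,0,0,0,0,0]]]' | egrep 'tcp|wrist'
python3 -m handwheel '[[[0.17,0,0,0,0.0008,0.002,0],[0,0,0,0,0,0,0]]]'| egrep 'tcp|wrist'
```

```text
tcp_pos: [0.5871, -0.0122, 0.1602]
wrist_force: [-1.8, -0.5, -0.9]
tcp_pos: [0.5864, -0.0125, 0.1579]
wrist_force: [-3.2, -1.4, 0.8]
```

```bash
python3 - <<'E'
from h import *
N=now();rows(N,place(0,.071,0,.0)@GT,1);print(r.sense()['wrist_force'],r.sense()['moment'])
im=cams.capture("scene");cv2.imwrite("pics/s4.png",cv2.resize(im[210:310,240:360,::-1],None,fx=5,fy=5,interpolation=cv2.INTER_CUBIC))
E
```

```text
1 rows: [-0.022 -0.012 -0.016] [-0.      0.0001  0.0007] | deg 0.18 mm 0.7
  via [ 0.5865 -0.0125  0.1572]
[-3.1914 -1.4184  0.7806] [-0.6515  1.3383 -0.0269]
```

View pics/s4.png

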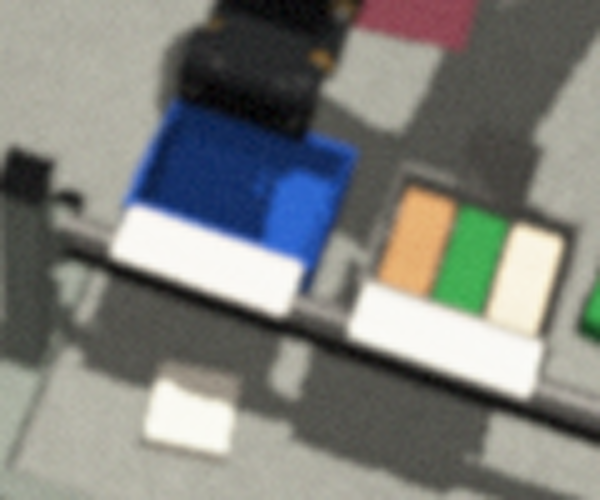

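The scene crop shows the blue strip at (205,260) hanging in line with the grey bin's strip at (445,340), and it looks level, so I'll release.

```bash
python3 -m handwheel '[[[0,0,0,0,0,0,0.015],[0,0,0,0,0,0,0.02],[0,0,0,0,0,0,0.03],[0,0,0,0,0,0,0.035],[0,0,0,0,0,0,0.035],[0,0,0,0,0,0,0.035]]]'
python3 -m handwheel '[[[0,0,0,0,0,-0.01,0.035],[0,0,0,0,0,-0.02,0.035],[0,0,0,0,0,-0.03,0.035],[0,0,0,0,0,-0.035,0.035],[0,0,0,0,0,-0.035,0.035],[0,0,0,0,0,-0.02,0.035],[0,0,0,0,0,0,0.035],[0,0,0,0,0,0,0.035]]]'
python3 - <<'E'
from h import *
o=[]
for n,(x0,y0) in(("scene",(240,200)),("top",(120,100))):
    im=cams.capture(n);o.append(cv2.resize(im[y0:y0+110,x0:x0+120,::-1],None,fx=3.3,fy=3.3,interpolation=cv2.INTER_CUBIC))
    B=place(0,.071,0,0)
    for q in((.081,.05,.08),(.081,-.05,.08),(-.05,-.055,.045),(-.0635,0,.088)):
        print(n,(proj(n,(B@np.r_[q,1])[:3])-[x0,y0])*3.3+[396*(n=="top"),0])
cv2.imwrite("pics/p5.png",np.hstack(o))
E
```

```text
time_s: 17.05
tcp_pos: [0.5872, -0.0121, 0.1583]
ee_rot: [[0.438, -0.867, 0.236], [-0.899, -0.423, 0.114], [0.001, -0.262, -0.965]]
wrist_force: [0.1, 1.6, 0.6]
gripper_width: 0.393
gripper_force: 0.0
time_s: 17.85
tcp_pos: [0.5512, -0.0293, 0.3032]
ee_rot: [[0.438, -0.868, 0.236], [-0.899, -0.423, 0.114], [0.001, -0.262, -0.965]]
wrist_force: [0.4, -0.4, -0.9]
gripper_width: 0.407
gripper_force: 0.0
scene [181.0146 239.5214]
scene [ 67.2971 199.6555]
scene [113.0007  92.1736]
scene [179.4259  74.7307]
top [506.0311 121.0011]
top [605.1172  69.7204]
top [680.5872 200.4065]
top [626.6424 235.8357]
```

View pics/p5.png

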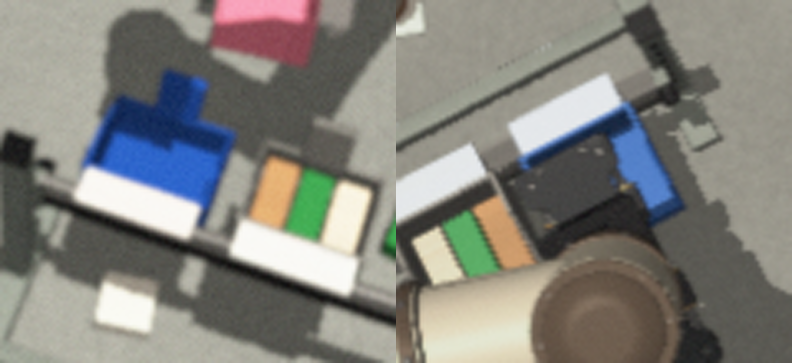

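The bin hangs in line with the grey bin, with its strip at (140,200) in the scene half, and it is level and clear of the gripper. I'm handing in.

```bash
python3 -c "
from station import r
print(r.finish_job())"
```

```text
the job is handed in; nothing more can be done
None
```

The blue bin is hung on the free stretch of rail beside the grey bin (the right-hand side seen from the robot), looks level in the last pictures and is released with the gripper clear; I handed the job in at about 18 s, and the hand-in reported no verdict.

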